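# Seat the manifold cover on its four press-in studs in star order

## Robot

A 6-joint arm with a two-finger parallel gripper is mounted at the origin on the work surface. World frame = base frame: x ahead of the robot, y to its left, z up, the work surface at z = 0. Lengths are in m, angles in rad, forces in N, time in s.
With the tool pointing down it reaches from about 0.25 to 0.85 m from the base axis. Payload 12.5 kg.
Tool frame: the origin (TCP) lies at the very end of the fingers, on their centre line; the grasp point (between the pads) lies 19 mm behind it; z points along the fingers, y is the line along which they close (so a half turn about z gives the same grasp; the last joint's range is limited). The gripper opens to 93 mm and grips with 3 to 60 N. Pads are 15 mm wide; open, the fingers measure 128 mm over their backs; the gripper's body (75 mm by 188 mm) begins 65 mm behind the grasp point.
Start: joints at [1.263, 0.351, 1.652, -0, 1.139, -0.085], TCP at [0.121, 0.536, 0.219] pointing down, gripper open.
Joint ranges: [-2.75, 2.75], [-0.79, 2.1], [0.01, 2.65], [-1.57, 4.71], [0.07, 3.14], [-2.87, 2.87]. Speed limits (rad/s): [2.22, 2.22, 2.79, 3.14, 3.14, 3.14].

## Interface

Orientations are given as [roll, pitch, yaw] about the fixed x, y, z axes, in that order (R = Rz(yaw) Ry(pitch) Rx(roll)).
In Python, from plant import bot, vision, workorder, nets gives the robot as it stands. The module is installed in compiled form; this text tells all that it offers.
- The arm moves only by the shell command python3 -m jog 'ROWS' [FORCE]. ROWS is JSON, a list that holds one entry, the list of rows, each a list of 5 numbers: the shift along the tool's x, y, z in cm, then the turn about the tool's z in rad, then the finger opening in cm, from 0 to 9.3. In form: [[[tx, ty, tz, twist, fingers], ...]]. A call has 1 to 20 rows; each row shifts and turns the commanded pose from where the row before left it, along the tool's axes as they then stand; what a row does not reach is not made up. A row lasts 1/12 s, in which the tool goes at most 41.7 mm and 7.16 degrees, less where a joint would pass 70% of its speed; a pose out of reach is approached as far as the arm can. A call with a gripper value outside its range is refused whole. The fingers move at their own pace and stop on an object; FORCE is the grip in N (left out, the last holds). Time passes only in rows, so rows that do not move let the fingers close. It gives the time, the measured TCP pose, the force, the opening and the grip force at its end, in the units of the state.
- bot.get_state(): the state, without advancing time (a new reading comes with each control period).
- vision.capture(name): name is "scene" or "top" or "wrist"; returns (picture, depth): 480x640x3 uint8, red, green, blue; 480x640 float32, m along the optical axis (not along the pixel's ray), 0 where there is no reading.
- vision.calibration(name): a dict with "camera_matrix" (3x3 intrinsics, pixels), "k1" (the pictures are not rectified: a ray, as slopes to the right and down, at radius r is drawn at 1 + k1 r^2 times it, then the intrinsics apply), "world_from_camera" (4x4, takes a point from camera to world coordinates); the wrist camera has in their place "T_tool_cam" (4x4, takes a point from camera to tool coordinates, whose origin is the TCP and whose axes are the flange's). Camera axes: x right, y down, z forward; pixel columns grow to the right and rows downward; lengths in m; the calibration is good to about 2 mm. A picture is of the moment at which its call begins: read the wrist's pose just before it. calibration takes no time and is no camera call.
- workorder.job_done(): hands the job in; it is judged then, once.
Trained networks look in the newest picture that a camera, given by its name, has taken for a name from the list of things; names that differ only in an ending like _2 or _b are one class to them, and where a whole thing is asked for, a point or a joint stands for the part that bears it (a point fixed in the world has none). Each returns a list of dicts, best first, with "conf" (0 to 1); they miss things now and then, are a little off and sometimes report something else, mostly with a low value. They report only what shows in the picture. A call takes as long as a camera call. They do not tell look-alikes from the thing itself.
- nets.regions_of(camera, name): "mask" (480x640 bool, what is visible of it) and "pixel" ([row, column] in pixels, amid what is visible of it).
The state is a dict: "clock": time; "joints": joint angles; "qd": joint speeds; "joint_torque": joint torques, N m; "position": TCP position; "tool_rot": TCP orientation; "ft_force": force on the tool from outside, world axes, zero at the start; "torque": the same for the moment, N m; "gripper_width": finger opening in m; "gripper_force": force on a finger pad.
Only numpy, scipy, OpenCV 4.12 (cv2) and the standard library are available. Lean on these libraries where they do the work, as an engineer would, in place of code of your own. Each camera call takes 0.05 s, during which the arm holds its last target. There are 200 camera calls.

## Task

The square aluminium cover on the big grey manifold block stands off its seat, held by four round steel press-in studs at its corners. Press the studs down in star order so the cover seats evenly, always going from one stud to the one diagonally opposite before the other pair: first press every stud only about halfway, then go round again in the same crossing way and press all four fully home.

Things in the scene. Friction and masses are not known exactly. Their poses are not given: they have to be found in the camera images.
- stud_a_top (a point): Centre of the top of the press-in stud at the cover's far left (+x, +y) corner (as named at no turn); diagonally across from stud c. A plain steel round head 26 mm across, 10 mm thick, sliding only straight down. Top 87 to 89 mm above the bench at the start, about 78 mm half pressed, 67 mm fully home on its stop. Takes 6 to 15 N and stays where it is left.
- stud_b_top (a point): Same stud, heights and force as stud a, at the far right (+x, -y) corner; diagonally across from stud d. The cover is an aluminium plate 136 mm square, 12 mm thick, with a round boss 48 mm across and 10 mm high in its middle, 19 mm off its seat at the start; it follows the heads down and tilts with them.
- stud_c_top (a point): Same stud, heights and force as stud a, at the near right (-x, -y) corner; diagonally across from stud a. The studs form a square of 104 mm side, 147 mm across its diagonals. The grey block below is fixed, 160 mm square, 45 mm high, turned up to 35 degrees either way.
- stud_d_top (a point): Same stud, heights and force as stud a, at the near left (-x, +y) corner; diagonally across from stud b. The small grey block with two smaller studs, farther to the left, and the loose square plate with holes are not part of the job. Things standing round the block are lower than 70 mm.
Not all that is in view belongs to the job. There is more than one size of the part that bears stud_a_top; the job needs the smallest.

How it is judged:
On the way, in this order (a step that is already met when the one before it is completed fails the run):
1. one diagonal pair pressed about halfway (tops 72 to 83 mm above the bench) while the other pair still stands up (above 83 mm) (((height (world z) of stud_a_top between 0.072 and 0.083 m and height (world z) of stud_c_top between 0.072 and 0.083 m and height (world z) of each of stud_b_top, stud_d_top above 0.083 m) or (height (world z) of stud_b_top between 0.072 and 0.083 m and height (world z) of stud_d_top between 0.072 and 0.083 m and height (world z) of each of stud_a_top, stud_c_top above 0.083 m))), for 0.2 s.
2. all four about halfway (72 to 83 mm), none home (height (world z) of stud_a_top between 0.072 and 0.083 m and height (world z) of stud_b_top between 0.072 and 0.083 m and height (world z) of stud_c_top between 0.072 and 0.083 m and height (world z) of stud_d_top between 0.072 and 0.083 m), for 0.2 s.
3. one diagonal pair fully home (below 71 mm) while the other pair is still above 72 mm (((height (world z) of each of stud_a_top, stud_c_top below 0.071 m and height (world z) of each of stud_b_top, stud_d_top above 0.072 m) or (height (world z) of each of stud_b_top, stud_d_top below 0.071 m and height (world z) of each of stud_a_top, stud_c_top above 0.072 m))), for 0.2 s.
At the end, for the whole second after the job is handed in: All four studs are fully home: every top less than 71 mm above the bench (within 4 mm of its stop) (height (world z) of each of stud_a_top, stud_b_top, stud_c_top, stud_d_top below 0.071 m); the robot touches nothing.
It also fails if it takes over 56 s, if anything falls off the work surface, if the arm or the gripper's body presses on something with over 40 N, if the wrist force passes 120 N, or if a joint passes its speed limit or range.

## Working session

There is one attempt and no reset: what is moved stays moved. The work goes in short steps, Python scripts to look and compute and a shell command to move; the robot and the scene stay as the last step left them, time stands still between calls to the robot, and variables do not carry over. Pictures are saved under pics/ and viewed, at most 10 in all, crops included, and the job is handed in when it is done.

```bash
mkdir -p pics; cat > h.py <<'E'
import numpy as np, cv2
from plant import bot, vision, workorder, nets
from scipy.spatial.transform import Rotation as R
def pose(s):
    T=np.eye(4); r=np.array(s["tool_rot"]); T[:3,:3]=r if r.shape==(3,3) else R.from_euler('xyz',r).as_matrix(); T[:3,3]=s["position"]; return T
def grab(name):
    s=bot.get_state(); im,d=vision.capture(name); c=vision.calibration(name)
    W=np.array(c["world_from_camera"]) if "world_from_camera" in c else pose(s)@np.array(c["T_tool_cam"])
    return im,d,c,W
def rays(px,c):  # px: N x (row,col) -> slopes
    K=np.array(c["camera_matrix"]); p=np.atleast_2d(px)[:,::-1].astype(float).reshape(-1,1,2)
    return cv2.undistortPoints(p,K,np.array([c["k1"],0,0,0,0.]))[:,0]
def world(px,depth,c,W):
    r=rays(px,c); P=np.c_[r*np.asarray(depth)[:,None],depth]; return P@W[:3,:3].T+W[:3,3]
def cloud(d,c,W):
    v,u=np.nonzero(d>0); return np.c_[v,u],world(np.c_[v,u],d[v,u],c,W)
def onplane(px,z,c,W):
    r=rays(px,c); D=np.c_[r,np.ones(len(r))]@W[:3,:3].T; t=(z-W[2,3])/D[:,2]; return W[:3,3]+D*t[:,None]
E
python3 - <<'E'
from h import *
s=bot.get_state(); print({k:np.round(s[k],3).tolist() for k in s})
ims=[]
for n in ["top","scene"]:
    im,d,c,W=grab(n); ims.append(im); np.savez(f"{n}.npz",im=im,d=d,W=W)
    print(n,W[:3,3].round(3), (d>0).mean())
    for q in nets.regions_of(n,"stud_a_top"):
        m=q["mask"]; v,u=np.nonzero(m&(d>0)); P=world(np.c_[v,u],d[v,u],c,W); print(round(q["conf"],2),np.round(q["pixel"]),m.sum(),np.median(P,0).round(4) if len(v) else None, np.ptp(P,axis=0).round(3) if len(v) else None)
    cv2.imwrite(f"pics/{n}.png",im[...,::-1])
E
```

```text
{'clock': 0.0, 'joints': [1.263, 0.351, 1.652, -0.0, 1.139, -0.085], 'qd': [-0.002, -0.0, 0.001, -0.001, -0.002, 0.0], 'joint_torque': [0.0, -49.733, -28.525, 0.07, 0.026, -0.0], 'position': [0.121, 0.536, 0.218], 'tool_rot': [-3.14, -0.0, 2.919], 'ft_force': [-0.74, -0.896, -0.468], 'torque': [-0.012, -0.058, -0.02], 'gripper_force': 0.0, 'gripper_width': 0.093}
top [0.237 0.048 1.144] 0.9958984375
0.67 [302. 176.] 319 [0.3204 0.3149 0.1167] [0.035 0.05  0.066]
0.59 [242. 366.] 305 [ 0.4566 -0.0005  0.1162] [0.033 0.033 0.025]
0.44 [145. 261.] 162 [0.6354 0.2102 0.0899] [0.06  0.035 0.095]
scene [1.059 0.253 0.504] 0.99591796875
0.59 [202. 504.] 361 [0.3268 0.3156 0.1116] [0.035 0.034 0.059]
0.57 [333. 406.] 387 [0.6424 0.2102 0.0879] [0.027 0.025 0.045]
0.57 [215. 298.] 433 [0.4663 0.0006 0.1107] [0.073 0.046 0.06 ]
```

View pics/top.png

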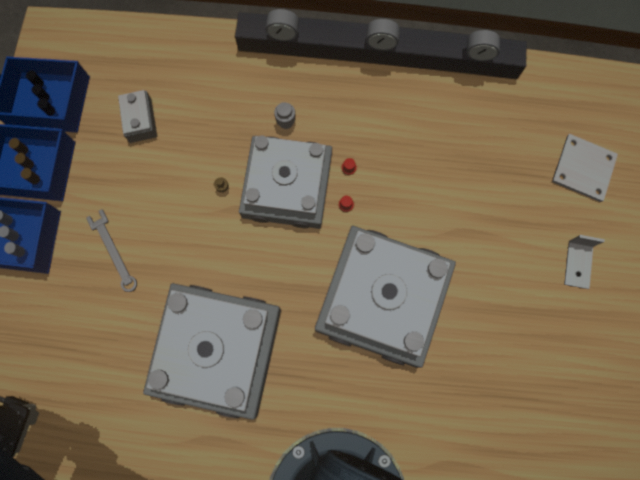

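View pics/scene.png

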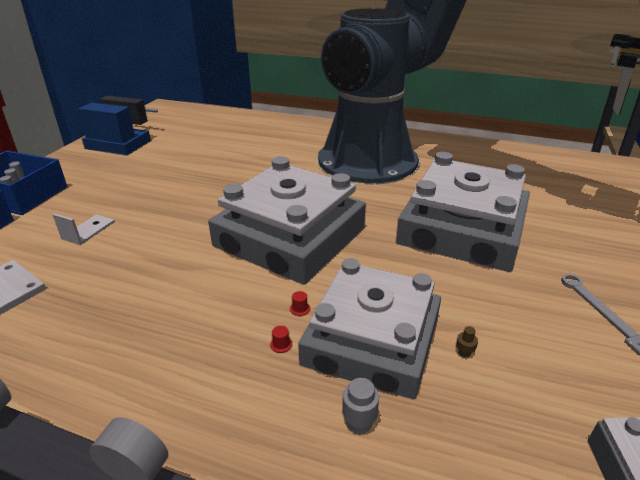

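The top view shows three manifold blocks. The smallest is at about row 180, col 286, with studs a (143,261), b (150,316), c (202,308) and d (195,252). Its tops read about 88 mm, against about 116 mm on the two big look-alikes, and the scene view agrees.

```bash
python3 - <<'E'
from h import *
c=vision.calibration("top"); W=np.array(c["world_from_camera"]); d=np.load("top.npz")["d"]
px=np.array([[143,261],[150,316],[202,308],[195,252]])
P=onplane(px,0.088,c,W); print(P.round(4)); print(world(px,d[px[:,0],px[:,1]],c,W).round(4))
print([np.linalg.norm(P[i]-P[(i+1)%4]).round(4) for i in range(4)])
T=pose(bot.get_state()); T_=np.array(vision.calibration("wrist")["T_tool_cam"]); print(T_.round(3), vision.calibration("wrist")["camera_matrix"])
cen=P.mean(0); print(cen, "cam-over-centre shift tool cm", (T[:3,:3].T@(np.r_[cen[:2],0.25]-T[:3,3])*100).round(1))
E
```

```text
[[0.6341 0.2109 0.088 ]
 [0.6308 0.1063 0.088 ]
 [0.5285 0.1099 0.088 ]
 [0.5311 0.2143 0.088 ]]
[[0.6317 0.21   0.0943]
 [0.6315 0.1064 0.086 ]
 [0.5291 0.1101 0.0859]
 [0.5306 0.214  0.09  ]]
[np.float64(0.1047), np.float64(0.1024), np.float64(0.1044), np.float64(0.103)]
[[-0.001 -0.969 -0.247  0.069]
 [ 1.    -0.001 -0.001  0.001]
 [ 0.001 -0.247  0.969 -0.165]
 [ 0.     0.     0.     1.   ]] [[334.10161002   0.         317.79351177]
 [  0.         334.10161002 236.41803184]
 [  0.           0.           1.        ]]
[0.58112792 0.16036054 0.088     ] cam-over-centre shift tool cm [-53.1 -26.5  -3.2]
```

```bash
python3 -m jog '[[[-2.65,-1.32,0,0,0],[-2.65,-1.32,0,0,0],[-2.65,-1.32,0,0,0],[-2.65,-1.32,0,0,0],[-2.65,-1.32,0,0,0],[-2.65,-1.32,0,0,0],[-2.65,-1.32,0,0,0],[-2.65,-1.32,0,0,0],[-2.65,-1.32,0,0,0],[-2.65,-1.32,0,0,0],[-2.65,-1.32,0,0,0],[-2.65,-1.32,0,0,0],[-2.65,-1.32,0,0,0],[-2.65,-1.32,0,0,0],[-2.65,-1.32,0,0,0],[-2.65,-1.32,0,0,0],[-2.65,-1.32,0,0,0],[-2.65,-1.32,0,0,0],[-2.65,-1.32,0,0,0],[-2.65,-1.32,0,0,0]]]' 20
python3 -m jog '[[[0,0,0,0,0],[0,0,0,0,0]]]'
python3 - <<'E'
from h import *
im,d,c,W=grab("wrist"); np.savez("w1.npz",im=im,d=d,W=W); cv2.imwrite("pics/w1.png",im[...,::-1])
for q in nets.regions_of("wrist","stud_a_top"):
    m=q["mask"]; v,u=np.nonzero(m&(d>0)); P=world(np.c_[v,u],d[v,u],c,W); print(round(q["conf"],2),np.round(q["pixel"]),m.sum(),np.median(P,0).round(4))
s=bot.get_state(); print(s["position"],s["tool_rot"],s["clock"])
px,P=cloud(d,c,W); sel=(P[:,2]>.081)&(P[:,2]<.105)
M=np.zeros(d.shape,np.uint8); M[px[sel][:,0],px[sel][:,1]]=1
n,l,st,ce=cv2.connectedComponentsWithStats(M)
for i in range(1,n):
    if st[i,4]>150: q=l[px[:,0],px[:,1]]==i; print(st[i],ce[i].round(1),P[q].mean(0).round(4),np.median(P[q],0).round(4),np.ptp(P[q],axis=0).round(3))
E
```

```text
clock: 1.87
position: [0.581, 0.1606, 0.2184]
tool_rot: [-3.141, -0.0, 2.919]
ft_force: [0.4, 0.6, 0.1]
gripper_width: 0.0004
gripper_force: 0.0
clock: 2.03
position: [0.5805, 0.1609, 0.2181]
tool_rot: [-3.141, -0.001, 2.917]
ft_force: [-0.4, 0.4, -0.2]
gripper_width: 0.0002
gripper_force: 0.0
0.68 [135.  86.] 1665 [0.46   0.0026 0.1148]
0.58 [272. 381.] 686 [0.6357 0.2091 0.0876]
0.46 [161. 362.] 718 [0.5329 0.213  0.0878]
[0.57949161 0.16213283 0.21836365] [-3.14145369e+00 -7.73990770e-04  2.91887811e+00] 2.1333
[    0     0   130   162 15967] [64.5 81.1] [ 0.4138 -0.0102  0.0977] [ 0.4148 -0.0064  0.0981] [0.139 0.136 0.022]
[349 149  30  31 703] [363.6 164.2] [0.5331 0.2131 0.0877] [0.533  0.2131 0.0878] [0.025 0.026 0.009]
[234 172  30  30 675] [248.1 186.8] [0.5295 0.1099 0.0865] [0.5294 0.1099 0.0867] [0.025 0.025 0.008]
[ 291  206   52   51 2037] [316.5 231.1] [0.5825 0.1598 0.0857] [0.5822 0.1598 0.0853] [0.048 0.047 0.009]
[367 261  28  27 600] [380.5 274.1] [0.6361 0.2093 0.0874] [0.6357 0.2093 0.0877] [0.025 0.025 0.009]
```

View pics/w1.png

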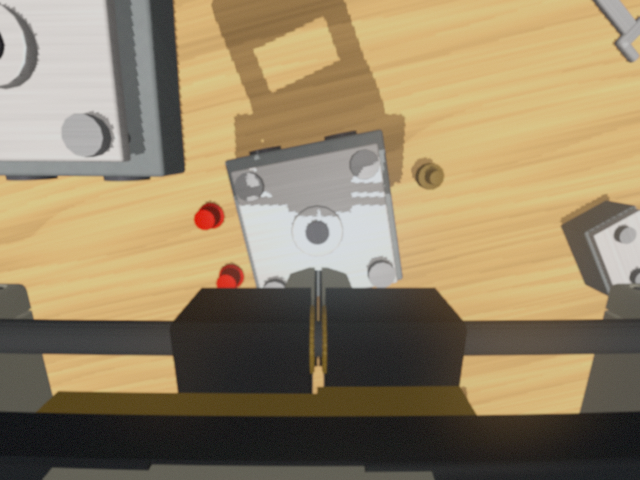

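The wrist view shows studs d (row 164, col 364), c (187, 248), a (274, 381), and b at the finger edge. Both views agree within 2 mm, with the tops at about 87–88 mm. I'll start with a.

```bash
python3 -m jog '[[[-1.07,1.5,0,0,0],[-1.07,1.5,0,0,0],[-1.07,1.5,0,0,0],[-1.07,1.5,0,0,0],[0,0,3,0,0],[0,0,3,0,0],[0,0,3,0,0],[0,0,2.8,0,0],[0,0,0,0,0],[0,0,0,0,0]]]' 20
python3 -m jog '[[[0,0,0.4,0,0],[0,0,0.4,0,0],[0,0,0.4,0,0],[0,0,0.4,0,0],[0,0,0.4,0,0],[0,0,0,0,0],[0,0,0,0,0]]]'
python3 - <<'E'
from h import *
im,d,c,W=grab("scene"); s=bot.get_state(); print(s["position"],s["ft_force"])
cv2.imwrite("pics/s1.png",cv2.resize(im[220:420,260:480,::-1],None,fx=2.5,fy=2.5))
E
```

```text
clock: 2.97
position: [0.634, 0.2115, 0.1003]
tool_rot: [-3.141, -0.002, 2.92]
ft_force: [0.2, 1.3, 1.3]
gripper_width: 0.0005
gripper_force: 0.0
clock: 3.55
position: [0.6355, 0.211, 0.0811]
tool_rot: [3.141, 0.001, 2.919]
ft_force: [0.4, 1.6, 2.5]
gripper_width: 0.0003
gripper_force: 0.9
[0.63550319 0.2110159  0.08112568] [2.08684896 0.48909325 2.48519466]
```

View pics/s1.png

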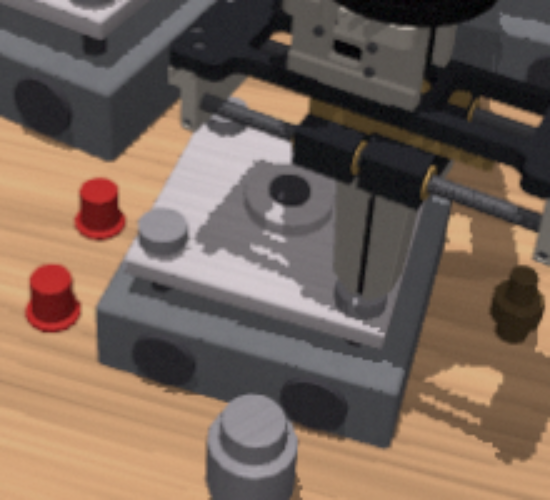

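The crop shows the fingertips centred on stud a (row 295, col 360 of the crop) and that corner of the cover already going down. I'll go another 3 mm.

```bash
python3 -m jog '[[[0,0,0.3,0,0],[0,0,0,0,0]]]'
python3 -m jog '[[[0,0,-3,0,0],[0,0,-1,0,0],[0,0,0,0,0]]]'
cat > look.py <<'E'
from h import *
import sys
S=dict(a=(.635,.210),b=(.632,.106),c=(.529,.110),d=(.532,.2135))
s=bot.get_state(); print(np.round(s["position"],4),round(s["clock"],1))
for n in sys.argv[1:]:
    im,d,c,W=grab(n); px,P=cloud(d,c,W)
    for k,q in S.items():
        m=(np.hypot(P[:,0]-q[0],P[:,1]-q[1])<.010)&(P[:,2]>.06)&(P[:,2]<.095)
        print(n,k,m.sum(),np.median(P[m,2]).round(4) if m.any() else None)
T=pose(s)
for k,q in S.items(): print("to",k,(T[:3,:3].T@(np.r_[q,T[2,3]]-T[:3,3])*100).round(2)[:2])
E
python3 look.py scene top wrist
```

```text
clock: 3.77
position: [0.6355, 0.211, 0.0782]
tool_rot: [3.141, 0.001, 2.919]
ft_force: [-0.0, 1.4, 3.0]
gripper_width: 0.001
gripper_force: 1.7
clock: 4.02
position: [0.6365, 0.2112, 0.1204]
tool_rot: [3.139, 0.004, 2.919]
ft_force: [-0.6, -0.1, -0.6]
gripper_width: 0.0004
gripper_force: 0.0
[0.6365 0.2112 0.1204] 4.0
scene a 151 0.0774
scene b 142 0.0866
scene c 91 0.0864
scene d 0 None
top a 0 None
top b 89 0.0887
top c 61 0.0887
top d 0 None
wrist a 571 0.0769
wrist b 761 0.0868
wrist c 995 0.0868
wrist d 1130 0.0879
to a [ 0.12 -0.15]
to b [ -1.89 -10.36]
to c [  8.25 -12.25]
to d [10.24 -2.09]
```

```bash
python3 -m jog '[[[2.07,-3.04,0,0,0],[2.07,-3.04,0,0,0],[2.07,-3.04,0,0,0],[2.07,-3.04,0,0,0],[0,0,0,0,0],[0,0,2.2,0,0],[0,0,0,0,0],[0,0,0.4,0,0],[0,0,0.4,0,0],[0,0,0.4,0,0],[0,0,0.4,0,0],[0,0,0,0,0],[0,0,0,0,0]]]'
python3 -m jog '[[[0,0,0.3,0,0],[0,0,0.1,0,0],[0,0,0,0,0],[0,0,0,0,0]]]'
python3 -m jog '[[[0,0,-3,0,0],[0,0,-1,0,0],[0,0,0,0,0],[0,0,0,0,0]]]'
python3 look.py scene wrist
```

```text
clock: 5.25
position: [0.5277, 0.1108, 0.0797]
tool_rot: [3.142, 0.0, 2.919]
ft_force: [0.3, -0.1, 1.2]
gripper_width: 0.0005
gripper_force: 0.0
clock: 5.58
position: [0.5278, 0.1108, 0.0759]
tool_rot: [3.141, 0.001, 2.919]
ft_force: [-0.3, 1.8, 3.2]
gripper_width: 0.0004
gripper_force: 1.7
clock: 5.92
position: [0.5276, 0.1106, 0.1156]
tool_rot: [3.141, 0.001, 2.919]
ft_force: [-0.2, 0.1, 0.0]
gripper_width: 0.0005
gripper_force: 0.0
[0.5276 0.1106 0.1156] 5.9
scene a 153 0.0774
scene b 177 0.0862
scene c 88 0.0747
scene d 166 0.087
wrist a 577 0.0765
wrist b 0 None
wrist c 494 0.0746
wrist d 1024 0.0876
to a [-8.28 12.07]
to b [-10.28   1.86]
to c [-0.15 -0.03]
to d [ 1.85 10.13]
```

```bash
python3 -m jog '[[[-2.57,0.46,0,0,0],[-2.57,0.46,0,0,0],[-2.57,0.46,0,0,0],[-2.57,0.46,0,0,0],[0,0,0,0,0],[0,0,1.8,0,0],[0,0,0,0,0],[0,0,0.4,0,0],[0,0,0.4,0,0],[0,0,0.4,0,0],[0,0,0.4,0,0],[0,0,0.3,0,0],[0,0,0,0,0],[0,0,0,0,0]]]'
python3 -m jog '[[[0,0,-3,0,0],[0,0,-1,0,0],[0,0,0,0,0],[0,0,0,0,0]]]'
python3 look.py scene wrist
```

```text
clock: 7.18
position: [0.6318, 0.1058, 0.0788]
tool_rot: [3.142, 0.0, 2.919]
ft_force: [-0.3, -0.6, 0.5]
gripper_width: 0.0007
gripper_force: 0.0
clock: 7.52
position: [0.632, 0.1058, 0.1189]
tool_rot: [3.141, 0.001, 2.919]
ft_force: [-1.2, 0.8, 0.7]
gripper_width: 0.0001
gripper_force: 0.0
[0.632  0.1058 0.1189] 7.5
scene a 153 0.0772
scene b 132 0.0771
scene c 92 0.0746
scene d 165 0.0867
wrist a 749 0.0768
wrist b 564 0.0773
wrist c 969 0.0748
wrist d 1285 0.0878
to a [ 2.01 10.22]
to b [0.01 0.02]
to c [10.14 -1.87]
to d [12.13  8.29]
```

Now d: shift (12.13, 8.29), down to 0.078.

```bash
python3 -m jog '[[[3.03,2.07,0,0,0],[3.03,2.07,0,0,0],[3.03,2.07,0,0,0],[3.03,2.07,0,0,0],[0,0,0,0,0],[0,0,2.1,0,0],[0,0,0,0,0],[0,0,0.4,0,0],[0,0,0.4,0,0],[0,0,0.4,0,0],[0,0,0.4,0,0],[0,0,0.4,0,0],[0,0,0,0,0],[0,0,0,0,0]]]'
python3 -m jog '[[[0,0,-3,0,0],[0,0,-1,0,0],[0,0,0,0,0],[0,0,0,0,0]]]'
python3 look.py scene wrist
```

```text
clock: 8.78
position: [0.5321, 0.2131, 0.0777]
tool_rot: [3.142, 0.0, 2.918]
ft_force: [0.6, -0.8, -0.3]
gripper_width: 0.0003
gripper_force: 0.0
clock: 9.12
position: [0.5321, 0.2134, 0.1178]
tool_rot: [3.141, 0.001, 2.919]
ft_force: [0.2, -1.5, -0.1]
gripper_width: 0.0009
gripper_force: 0.0
[0.5321 0.2134 0.1178] 9.1
scene a 149 0.0772
scene b 128 0.077
scene c 93 0.0744
scene d 108 0.0757
wrist a 0 None
wrist b 0 None
wrist c 630 0.0748
wrist d 571 0.076
to a [-10.11   1.94]
to b [-12.11  -8.26]
to c [ -1.98 -10.15]
to d [0.02 0.01]
```

```bash
python3 -m jog '[[[-2.53,0.48,0,0,0],[-2.53,0.48,0,0,0],[-2.53,0.48,0,0,0],[-2.53,0.48,0,0,0],[0,0,0,0,0],[0,0,3,0,0],[0,0,0,0,0],[0,0,0.4,0,0],[0,0,0.4,0,0],[0,0,0.4,0,0],[0,0,0.4,0,0],[0,0,0.3,0,0],[0,0,0,0,0],[0,0,0,0,0]]]'
python3 -m jog '[[[0,0,0.1,0,0],[0,0,0,0,0]]]'
python3 -m jog '[[[0,0,-3,0,0],[0,0,-2,0,0],[0,0,0,0,0],[0,0,0,0,0]]]'
python3 look.py scene wrist
```

```text
clock: 10.38
position: [0.6349, 0.2099, 0.0694]
tool_rot: [3.141, 0.001, 2.919]
ft_force: [-1.3, -0.2, 3.2]
gripper_width: 0.0003
gripper_force: 1.3
clock: 10.55
position: [0.635, 0.2099, 0.0686]
tool_rot: [3.141, 0.001, 2.919]
ft_force: [-1.9, -1.2, 5.6]
gripper_width: 0.0005
gripper_force: 2.8
clock: 10.88
position: [0.6354, 0.2099, 0.1188]
tool_rot: [3.14, 0.002, 2.919]
ft_force: [0.3, -0.2, -0.3]
gripper_width: 0.0007
gripper_force: 0.0
[0.6354 0.2099 0.1188] 10.9
scene a 150 0.0679
scene b 139 0.0771
scene c 90 0.0746
scene d 0 None
wrist a 635 0.0673
wrist b 701 0.0773
wrist c 892 0.0748
wrist d 991 0.0762
to a [0.04 0.  ]
to b [ -1.97 -10.21]
to c [  8.17 -12.09]
to d [10.16 -1.93]
```

Stud a is home at about 68 mm. Now c.

```bash
python3 -m jog '[[[2.04,-3.02,0,0,0],[2.04,-3.02,0,0,0],[2.04,-3.02,0,0,0],[2.04,-3.02,0,0,0],[0,0,0,0,0],[0,0,3.4,0,0],[0,0,0,0,0],[0,0,0.4,0,0],[0,0,0.4,0,0],[0,0,0.4,0,0],[0,0,0.4,0,0],[0,0,0.1,0,0],[0,0,0,0,0],[0,0,0,0,0]]]'
python3 -m jog '[[[0,0,-3,0,0],[0,0,-2,0,0],[0,0,0,0,0],[0,0,0,0,0]]]'
python3 look.py scene wrist
```

```text
clock: 12.15
position: [0.5289, 0.1102, 0.0673]
tool_rot: [3.141, 0.001, 2.919]
ft_force: [-1.2, 0.6, 3.4]
gripper_width: 0.0005
gripper_force: 2.4
clock: 12.48
position: [0.5292, 0.1101, 0.1175]
tool_rot: [3.141, 0.002, 2.919]
ft_force: [-0.3, 0.1, -0.1]
gripper_width: 0.0006
gripper_force: 0.0
[0.5292 0.1101 0.1175] 12.5
scene a 148 0.0679
scene b 140 0.0772
scene c 92 0.0658
scene d 109 0.0756
wrist a 385 0.0671
wrist b 0 None
wrist c 625 0.0661
wrist d 747 0.0759
to a [-8.11 12.07]
to b [-10.12   1.86]
to c [ 0.02 -0.02]
to d [ 2.01 10.14]
```

```bash
python3 -m jog '[[[-2.53,0.46,0,0,0],[-2.53,0.46,0,0,0],[-2.53,0.46,0,0,0],[-2.53,0.46,0,0,0],[0,0,0,0,0],[0,0,3,0,0],[0,0,0,0,0],[0,0,0.4,0,0],[0,0,0.4,0,0],[0,0,0.4,0,0],[0,0,0.4,0,0],[0,0,0.4,0,0],[0,0,0,0,0],[0,0,0,0,0]]]'
python3 -m jog '[[[0,0,-3,0,0],[0,0,-2,0,0],[0,0,0,0,0],[0,0,0,0,0]]]'
python3 look.py scene wrist
```

```text
clock: 13.75
position: [0.6314, 0.1056, 0.0674]
tool_rot: [3.141, 0.001, 2.919]
ft_force: [0.7, -0.7, -0.5]
gripper_width: 0.0004
gripper_force: 0.0
clock: 14.08
position: [0.6319, 0.1056, 0.1179]
tool_rot: [3.141, 0.003, 2.919]
ft_force: [-0.3, -0.1, -0.8]
gripper_width: 0.0003
gripper_force: 0.0
[0.6319 0.1056 0.1179] 14.1
scene a 150 0.0677
scene b 132 0.0657
scene c 91 0.0658
scene d 107 0.0757
wrist a 701 0.0673
wrist b 622 0.0661
wrist c 905 0.0662
wrist d 1058 0.0761
to a [ 2.   10.25]
to b [-0.    0.04]
to c [10.13 -1.84]
to d [12.13  8.32]
```

```bash
python3 -m jog '[[[3.03,2.08,0,0,0],[3.03,2.08,0,0,0],[3.03,2.08,0,0,0],[3.03,2.08,0,0,0],[0,0,0,0,0],[0,0,3,0,0],[0,0,0,0,0],[0,0,0.4,0,0],[0,0,0.4,0,0],[0,0,0.4,0,0],[0,0,0.4,0,0],[0,0,0.4,0,0],[0,0,0,0,0],[0,0,0,0,0]]]'
python3 -m jog '[[[0,0,-3,0,0],[0,0,-3,0,0],[0,0,-3,0,0],[0,0,0,0,0],[0,0,0,0,0]]]'
python3 look.py scene wrist
```

```text
clock: 15.35
position: [0.5319, 0.2131, 0.0673]
tool_rot: [3.141, 0.001, 2.918]
ft_force: [-1.5, -1.1, 3.6]
gripper_width: 0.0005
gripper_force: 2.2
clock: 15.77
position: [0.5325, 0.2135, 0.1583]
tool_rot: [3.14, 0.003, 2.918]
ft_force: [-0.8, -0.2, -0.0]
gripper_width: 0.0006
gripper_force: 0.0
[0.5325 0.2135 0.1583] 15.8
scene a 156 0.0678
scene b 129 0.0659
scene c 90 0.0658
scene d 97 0.0656
wrist a 0 None
wrist b 0 None
wrist c 447 0.0661
wrist d 477 0.0661
to a [-10.08   1.93]
to b [-12.09  -8.28]
to c [ -1.95 -10.17]
to d [ 0.04 -0.01]
```

```bash
python3 -c "
from plant import workorder; print(workorder.job_done())"
```

```text
the job is handed in; nothing more can be done
None
```

I pressed the four studs in star order (a, c, b, d halfway, then a, c, b, d fully home); all tops measured about 66–68 mm, the gripper was clear of everything, and the job was handed in at about 16 s.

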